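Feed a cell insert through the guarded brusher with the push stick

ROBOT

A 6-joint arm with a two-finger parallel gripper is mounted at the origin on the work surface. World frame = base frame: x ahead of the robot, y to its left, z up, the work surface at z = 0. Lengths are in m, angles in rad, forces in N, time in s.
With the tool pointing down it reaches from about 0.375 to 0.975 m from the base axis. Payload 3.8 kg.
Tool frame: the origin (TCP) lies midway between the tips of the shut fingers; the grasp point (between the pads) lies 19 mm behind it; z points along the fingers, y is the line along which they close (so a half turn about z gives the same grasp; the last joint's range is limited). The gripper opens to 88 mm and grips with 3 to 60 N. Pads are 18 mm wide; open, the fingers measure 123 mm over their backs; the gripper's body (75 mm by 187 mm) begins 45 mm behind the grasp point.
Start: joints at [-1.315, 0.264, 1.604, -0, 1.274, -0.037], TCP at [0.195, -0.646, 0.239] pointing down, gripper open.
Joint ranges: [-2.63, 2.63], [-0.94, 2.18], [0.31, 2.57], [-1.31, 4.45], [0, 2.66], [-2.55, 2.55]. Speed limits (rad/s): [2.57, 2.57, 3.14, 3.14, 3.14, 3.14].

INTERFACE

Orientations are given as a rotation vector (axis times angle).
In Python, from cell import manip, inverse_kinematics, cams, order gives the robot as it stands. Calls block until the motion is done:
- manip.move_pose(position, orientation): joint-space move of the TCP to a pose.
- manip.move_linear(position, rate=0.15, rot=None): straight line of the TCP; rot=None keeps the orientation; rate is the mean speed in m/s.
- manip.set_joints(angles): joint-space move.
- manip.set_gripper(opening, force=None): finger opening in m; force is the grip in N (None keeps the last); returns when the fingers have stopped.
- manip.dwell(seconds).
- inverse_kinematics(position, orientation): joint angles nearest the present ones, or None.
- manip.state(): the state.
- cams.capture(name): name is "scene" or "top" or "wrist"; returns a dict with "image" (420x560x3 uint8, blue, green, red), "z_map" (420x560 float32, m along the optical axis (not along the pixel's ray), 0 where there is no reading), "intrinsics" (3x3 intrinsics, pixels), "position" and "orientation" of the camera in the world; the wrist camera has in their place "T_tool_cam" (4x4, takes a point from camera to tool coordinates, whose origin is the TCP and whose axes are the flange's). Camera axes: x right, y down, z forward; pixel columns grow to the right and rows downward; lengths in m; the calibration is good to about 2 mm. The wrist camera is an equidistant fisheye: a pixel r from the principal point sees the ray r / f radians off the axis. A picture is of the moment at which its call begins: read the wrist's pose just before it.
A pose or a line that the arm cannot do raises manip.IKError and nothing moves.
- order.close_job(): hands the job in; it is judged then, once.
The state is a dict: "clock": time; "joint_pos": joint angles; "joint_velocities": joint speeds; "tau": joint torques, N m; "tool_pos": TCP position; "tcp_rot": TCP orientation; "contact_force": force on the tool from outside, world axes, zero at the start; "moment": the same for the moment, N m; "gripper_width": finger opening in m; "grasp_force": force on a finger pad.
Only numpy, scipy, OpenCV 4.12 (cv2) and the standard library are available. Lean on these libraries where they do the work, as an engineer would, in place of code of your own. Each camera call takes 0.05 s, during which the arm holds its last target. There are 200 camera calls.

TASK

Take the wooden push stick from its shallow tray and, with its T-shaped head behind the black cell insert that waits on the brusher's bed, push the insert under the guard hood until it has come wholly out on the other side and stays on the bed. Then lay the push stick flat back in its tray and let go. Keep the gripper off the insert and out of the hood, do not lift the insert, and leave the other things on the bench where they are.

Things in the scene. Friction and masses are not known exactly. Their poses are not given: they have to be found in the camera images.
- brusher: bench-top brusher, fixed: aluminium bed 116 mm wide along its own y, grey guard hood (122 mm wide, 101 mm high over the bench, y -35 to +35 mm) astride the middle, green motor on the hood's -x side (to x -150 mm, 92 mm high). Origin: hood centre, at bench level. Feed is along +y. Bed top 12 mm over the bench, y -265 to +235 mm. The brush inside is still and clears the insert.
- hood_mouth (a point): middle of the hood's entry opening, at bed level (brusher y = -35 mm). The opening is 42 mm high over the bed and 84 mm wide. Two steel guides, tops 32 mm above the bench and 84 mm apart inside (centred on x = 0), run straight through along the bed from brusher y = -240 to +230 mm
- hood_exit (a point): middle of the hood's exit opening, at bed level (brusher y = +35 mm), same size as the entry. Beyond it a steel stop across the bed (brusher y = 222 to 230 mm, 22 mm high over the bed) keeps the insert from running off
- insert: the workpiece: black plastic cell insert, 3 by 5 open cells, 76 mm (x) by 110 mm (y, along the feed) by 35 mm high, 0.15 to 0.28 kg, loose on the bed between the guides, on the entry (-y) side of the hood, its leading end 10 to 55 mm before the mouth. It slides under less than 4 N. Its end walls are plain, full height, 76 mm wide. Origin: centre of its underside.
- push_stick: wooden push stick, 194 mm long, 0.18 kg, lying flat. Origin: on the sole, under the centre of its grip; it points along its own +y. Upright grip block 22 mm thick (x), 44 mm long (y), 85 mm high over the sole: grasp across x. A bar 20 mm wide, up to 15 mm high, runs forward to a T-head 50 mm wide (x), 12 mm long, 1 to 25 mm over the sole. Centre of mass about 26 mm ahead of the origin.
- stick_head (a point): centre of the front face of the stick's T-head: 172 mm ahead of (+y of) and 13 mm above the stick's origin
- stick_middle (a point): point on the sole halfway along the stick, 75 mm ahead of (+y of) its origin
- stick_tray: the stick's tray: shallow grey plastic tray, fixed, 80 mm (x) by 230 mm (y) outside, 72 by 222 mm inside, walls 16 mm high, floor 4 mm thick. Origin: centre of its underside. At the start the stick lies on its floor, pointing roughly along the tray's +y (within 0.04 rad), stick_middle near the tray's centre.
- seed_box: bystander, leave alone: clear plastic seed box, three compartments, 70 by 140 by 35 mm. Origin: centre of its underside.
- pail: bystander, leave alone: small steel pail, 110 mm across the rim, 100 mm high, wire bail folded down. Origin: centre of its underside.
- bench_brush: bystander, leave alone: flat brush lying on the bench, 200 by 42 by 20 mm, along its own x. Origin: centre of its underside.
- spare_inserts: bystander, leave alone: two nested black cell inserts like the workpiece, 76 by 110 by 47 mm, on the bare bench. Origin: centre of its underside.
- pots: bystander, leave alone: nest of three terracotta-coloured pots, 80 mm across, 103 mm high. Origin: centre of its underside.
There are look-alikes about, which are no part of the job. Of the things shaped like the stick_tray, the grey one is meant.

How it is judged:
By the outcome, as a careful person would: the job done as asked, in the order asked, and still so for the second after the job is handed in, with the robot touching nothing.
It also fails if it takes over 64 s, if anything falls off the work surface, if the arm or the gripper's body presses on something with over 40 N, if the wrist force passes 120 N, or if a joint passes its speed limit or range.

## Working session

There is one attempt and no reset: what is moved stays moved. The work goes in short steps, each a Python script; the robot and the scene stay as the last script left them, time stands still between calls to the robot, and variables do not carry over. Pictures are saved under pics/ and viewed, at most 10 in all, crops included, and the job is handed in when it is done.

```bash
ls; mkdir -p pics; python3 - <<'E'
from cell import manip,cams
import cv2,numpy as np
print(manip.state())
for n in("top","scene"):
    c=cams.capture(n); cv2.imwrite(f"pics/{n}0.png",c["image"]); np.savez(f"{n}0.npz",**{k:v for k,v in c.items()})
    print(n,c["intrinsics"],c["position"],c["orientation"],c.keys(),(c["z_map"]>0).mean())
E
```

```text
pics
{'clock': 0.0, 'joint_pos': array([-1.31490051e+00,  2.64712434e-01,  1.60532985e+00, -3.33763518e-05,
        1.27371106e+00, -3.69064603e-02]), 'joint_velocities': array([ 1.68558938e-03, -1.15530104e-03,  2.33832593e-03,  7.52359256e-04,
       -1.73424320e-05,  6.27003468e-04]), 'tau': array([-3.05414615e-03, -5.02118111e+01, -3.56879425e+01,  7.25557376e-02,
        2.94130028e-02, -1.63004347e-04]), 'tool_pos': array([ 0.19463704, -0.64560284,  0.23743929]), 'tcp_rot': array([-3.10586181e+00, -4.57993940e-01,  4.20410075e-04]), 'contact_force': array([0.17816146, 0.55831144, 0.70191463]), 'moment': array([ 0.04174193,  0.06182157, -0.01399036]), 'grasp_force': 0.0, 'gripper_width': 0.08832478844318059}
top [[526.01450826   0.         274.4788256 ]
 [  0.         526.01450826 215.39820982]
 [  0.           0.           1.        ]] [ 0.20350408 -0.01150545  1.82430845] [-2.14904839  2.14772544 -0.15899321] dict_keys(['image', 'z_map', 'intrinsics', 'position', 'orientation']) 0.9960459183673469
scene [[422.53327444   0.         280.60293514]
 [  0.         422.53327444 206.39693893]
 [  0.           0.           1.        ]] [0.94468461 0.4585373  1.16618692] [-1.11499595 -2.59135838  0.72957191] dict_keys(['image', 'z_map', 'intrinsics', 'position', 'orientation']) 0.9959948979591837
```

View pics/top0.png

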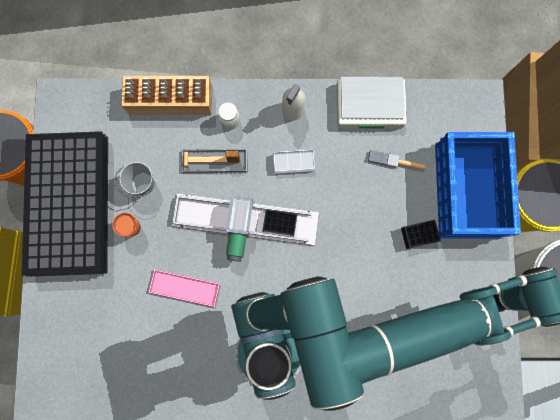

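View pics/scene0.png

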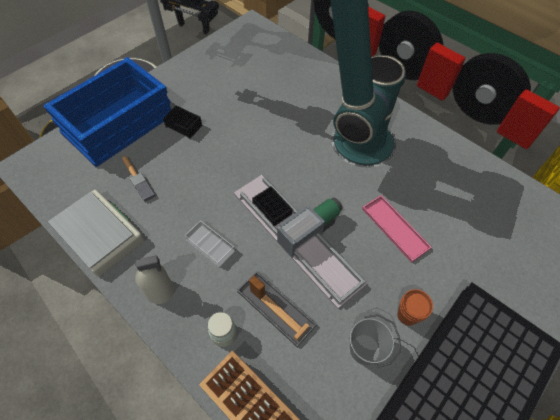

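The top view shows the stick at (213,160) in the grey tray, head on the left (185,160) and grip on the right (232,156). The workpiece insert is at (279,222), right of the hood (241,215), and the motor is at (236,245).

Things that could be mistaken for what I want:
- **Tray:** the pink one at (184,288) is a look-alike. The grey one at (213,160) is meant.
- **Insert:** the spare inserts at (421,234) are on the bare bench, and the big cell tray is at (66,203). The one on the bed at (279,222) is meant.
- **Stick:** the brush at (395,160) is a bystander. The stick in the grey tray is meant.

In the scene view the stick is at (280,308), the hood at (300,230) and the insert at (272,203).

```bash
cat > h.py <<'E'
import numpy as np,cv2
from scipy.spatial.transform import Rotation as R
def cloud(c):
    K=c["intrinsics"];z=c["z_map"];h,w=z.shape
    u,v=np.meshgrid(np.arange(w),np.arange(h))
    p=np.stack([(u-K[0,2])/K[0,0]*z,(v-K[1,2])/K[1,1]*z,z],-1)
    return p@R.from_rotvec(c["orientation"]).as_matrix().T+c["position"]
def ray(c,uv,zp):
    K=c["intrinsics"];uv=np.atleast_2d(uv).astype(float)
    d=np.c_[(uv[:,0]-K[0,2])/K[0,0],(uv[:,1]-K[1,2])/K[1,1],np.ones(len(uv))]@R.from_rotvec(c["orientation"]).as_matrix().T
    return c["position"]+d*((zp-c["position"][2])/d[:,2])[:,None]
def rect(P):
    (c,s,a)=cv2.minAreaRect((P[:,:2]*1000).astype(np.float32)); return np.round(c,1),np.round(s,1),round(a,2)
E
python3 - <<'E'
from h import *
for n in("top","scene"):
    c=dict(np.load(n+"0.npz"));P=cloud(c);im=c["image"];hsv=cv2.cvtColor(im,cv2.COLOR_BGR2HSV)
    P0=P[c["z_map"]>0]
    def box(a,b,lo,hi): return (P[...,0]>a)&(P[...,0]<b)&(P[...,1]>lo)&(P[...,1]<hi)
    if n=="top":
        print("ref",[P[v,u].round(3).tolist() for u,v in((213,160),(232,156),(185,160),(241,215),(279,222),(180,213),(316,230),(236,250),(294,161),(135,180),(126,226),(184,288))])
    else:
        print("ref",[P[v,u].round(3).tolist() for u,v in((258,287),(300,328),(300,230),(272,203),(350,300),(325,210))])
    wood=(hsv[...,0]<22)&(hsv[...,1]>90)
    reg=box(.3,.75,-.02,.4)
    m=wood&reg&(P[...,2]<.12)
    k=cv2.connectedComponentsWithStats(m.astype(np.uint8))
    print(n,"wood comps",[s.tolist() for s in k[2][1:] if s[4]>15])
    g=m&(P[...,2]>.06);print("grip",g.sum(),rect(P[g]) if g.sum()>4 else 0,np.median(P[g][:,2]) if g.sum() else 0)
    print("table z",np.median(P[box(.4,.5,-.3,-.2)][:,2]))
E
```

```text
ref [[0.663, 0.199, 0.015], [0.656, 0.125, 0.097], [0.659, 0.295, 0.032], [0.455, 0.093, 0.096], [0.443, -0.034, 0.011], [0.474, 0.311, 0.012], [0.415, -0.162, 0.016], [0.34, 0.109, 0.09], [0.662, -0.087, 0.008], [0.594, 0.474, 0.002], [0.419, 0.475, 0.088], [0.216, 0.292, 0.004]]
top wood comps [[184, 151, 56, 16, 327]]
grip 102 (array([666.5, 127.3]), array([23.3, 41.3]), 2.19) 0.08709565733256164
table z 0.0015639387918635617
ref [[0.678, 0.141, 0.089], [0.665, 0.286, 0.021], [0.476, 0.111, 0.101], [0.433, -0.043, 0.028], [0.502, 0.333, -0.0], [0.371, 0.117, 0.093]]
scene wood comps [[249, 276, 60, 64, 729]]
grip 168 (array([671.7, 130.3]), array([41.5, 22.4]), 86.32) 0.0870040478540608
table z -0.00033764065997288206
```

```bash
python3 - <<'E'
from h import *
for n in("top","scene"):
    c=dict(np.load(n+"0.npz"));P=cloud(c);im=c["image"];hsv=cv2.cvtColor(im,cv2.COLOR_BGR2HSV);X,Y,Z=np.moveaxis(P,-1,0)
    box=lambda a,b,lo,hi:(X>a)&(X<b)&(Y>lo)&(Y<hi)
    print("==",n)
    m=(hsv[...,0]<22)&(hsv[...,1]>90)&box(.3,.75,-.02,.4)&(Z<.12)
    low=m&(Z<.05)&(Y>.15); print("bar+head",rect(P[low]))
    bar=low&(Y<.26)
    print("bar med z",np.median(Z[bar]),"head z",np.percentile(Z[low&(Y>.285)],80) , "bar line dx/dy, x@.2",np.polyfit(Y[bar]-.2,X[bar],1), "max y",np.percentile(Y[low],99), "head x range",np.percentile(X[low&(Y>.28)],[2,98]))
    hood=box(.3,.56,.02,.2)&(Z>.093)&(Z<.108)&(hsv[...,1]<60); print("hood top",hood.sum(),rect(P[hood]),np.median(Z[hood]))
    ins=box(.36,.52,-.13,.07)&(hsv[...,2]<60)&(Z<.06); k=cv2.connectedComponentsWithStats(ins.astype(np.uint8)); j=1+np.argmax(k[2][1:,4]); ins=k[1]==j
    print("insert",ins.sum(),rect(P[ins]),np.percentile(Z[ins],[5,50,95]))
    uv=np.argwhere(ins)[:,::-1]; print("insert at z=.047 plane",rect(ray(c,uv,.047)))
    bed=box(.35,.56,-.2,.4)&(Z>.007)&(Z<.045)&~((X<.4)&(Y>.05)&(Y<.15)); k=cv2.connectedComponentsWithStats(bed.astype(np.uint8))
    for s in range(1,k[0]):
        if k[2][s,4]>200: print("bed",k[2][s,4],rect(P[k[1]==s]))
    gd=bed&(Z>.026)&(np.abs(Z-.032)<.006)&(hsv[...,2]>90); print("guides",gd.sum(),rect(P[gd]) )
    tr=box(.58,.74,.04,.34)&(Z>.01)&(Z<.022)&~m; print("tray wall",rect(P[tr]))
    print("tray floor z",np.median(Z[box(.64,.69,.16,.28)&~m&(Z<.012)]))
    t=c["image"][135:270,160:330] if n=="top" else c["image"][165:350,220:390]
    cv2.imwrite(f"pics/crop_{n}.png",cv2.resize(t,None,fx=3.2,fy=3.2,interpolation=cv2.INTER_CUBIC))
E
```

```text
== top
bar+head (array([660. , 229.2]), array([152.5,  56.7]), 81.57)
bar med z 0.019152798654821446 head z 0.03171160463693279 bar line dx/dy, x@.2 [-0.07808289  0.66163837] max y 0.2995930524495639 head x range [0.64227668 0.69535622]
hood top 748 (array([412.5, 104.7]), array([ 76.5, 209.1]), 82.98) 0.10165026387535192
insert 635 (array([439.1, -35.4]), array([104.3,  73.2]), 81.48) [0.00935106 0.02003313 0.05121196]
insert at z=.047 plane (array([439.3, -35.4]), array([104.6,  71.9]), 81.87)
bed 1667 (array([475.8, 237. ]), array([205. , 126.5]), 79.6)
bed 1932 (array([436.7, -50.7]), array([238.3, 124.5]), 80.26)
guides 520 (array([457.5,  93.9]), array([469.9, 108.5]), 82.95)
tray wall (array([657.4, 186.4]), array([152.8, 292.3]), 0.17)
tray floor z 0.004457930431680968
== scene
bar+head (array([670.4, 224.9]), array([ 49.4, 149.7]), 0.5)
bar med z 0.01820151914570367 head z 0.028791724159410493 bar line dx/dy, x@.2 [-0.00872545  0.67069133] max y 0.29947809865664327 head x range [0.64621607 0.69411229]
hood top 984 (array([460.1,  98.4]), array([ 78.4, 123.3]), 82.81) 0.09990382144089271
insert 847 (array([441.4, -32.8]), array([110.9,  82.1]), 83.12) [0.01462369 0.03503188 0.04814431]
insert at z=.047 plane (array([447.3, -27.9]), array([121.5,  82.3]), 82.18)
bed 4340 (array([458.5,  83.4]), array([501.6, 123.7]), 82.66)
guides 696 (array([463.9,  93.3]), array([469.8, 111.6]), 82.25)
tray wall (array([666.5, 195.5]), array([ 81.9, 230.9]), 0.42)
tray floor z 0.0034882922448905562
```

View pics/crop_top.png

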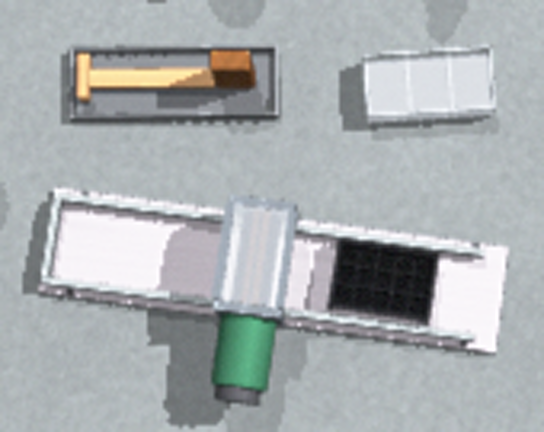

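The crop confirms the choices: the grey tray's stick has its head at the left end (82,77) and grip at (232,68), and the insert sits between the guides at (383,278), right of the hood. Next I'll take wrist views on the way to the stick.

```bash
cat >> h.py <<'E'
def down(yaw):  # tool z down; tool y along "stick x" for a stick whose heading is rotated by yaw from world +y
    y=np.array([np.cos(yaw),np.sin(yaw),0]);z=np.array([0,0,-1.]);return np.c_[np.cross(y,z),y,z]
def rv(yaw,flip=False): return R.from_matrix(down(yaw+(np.pi if flip else 0))).as_rotvec()
def wcap(name):
    from cell import manip,cams
    s=manip.state();c=cams.capture("wrist");T=np.eye(4);T[:3,:3]=R.from_rotvec(s["tcp_rot"]).as_matrix();T[:3,3]=s["tool_pos"]
    c["T"]=T@c["T_tool_cam"];np.savez(name+".npz",**c);cv2.imwrite(f"pics/{name}.png",c["image"]);return c
def wdirs(c,uv):
    K=c["intrinsics"];a=(np.atleast_2d(uv).astype(float)-K[:2,2])/[K[0,0],K[1,1]];r=np.linalg.norm(a,axis=1)+1e-9
    d=np.c_[a*(np.sin(r)/r)[:,None],np.cos(r)];return d@c["T"][:3,:3].T
def wray(c,uv,zp):
    d=wdirs(c,uv);o=c["T"][:3,3];return o+d*((zp-o[2])/d[:,2])[:,None]
def wcloud(c):
    z=c["z_map"];h,w=z.shape;u,v=np.meshgrid(np.arange(w),np.arange(h))
    d=wdirs(c,np.c_[u.ravel(),v.ravel()]);f=d@c["T"][:3,2]
    P=c["T"][:3,3]+d*(z.ravel()/np.where(np.abs(f)<.05,np.nan,f))[:,None];P[z.ravel()==0]=np.nan
    return P.reshape(h,w,3)
E
python3 - <<'E'
from h import *
from cell import manip,inverse_kinematics as ik
for p,y in(((.42,-.24,.2),-.125),((.44,-.03,.2),-.125),((.67,.13,.2),0)):
    for f in(0,1): print(p,f,np.round(ik(p,rv(y,f)),2))
E
```

```text
(0.42, -0.24, 0.2) 0 [-0.57 -0.07  2.05 -0.    1.17 -0.45]Traceback (most recent call last):
  File "<stdin>", line 4, in <module>
    return _wrapfunc(a, 'round', decimals=decimals, out=out)
    return _wrapit(obj, method, *args, **kwds)
    result = getattr(arr, method)(*args, **kwds)
TypeError: unsupported operand type(s) for *: 'NoneType' and 'float'
```

Unflipped works. I'll move with captures on the way.

```bash
python3 - <<'E'
from h import *
from cell import manip
manip.move_pose([.43,-.10,.33],rv(-.125)); manip.dwell(.2); wcap("w1")
manip.move_pose([.67,.17,.30],rv(0)); manip.dwell(.2); wcap("w2")
manip.move_linear([.67,.129,.20],rate=.2); manip.dwell(.2); c=wcap("w3")
s=manip.state();print(s["clock"],s["tool_pos"],s["tcp_rot"],c["T_tool_cam"].round(3),c["intrinsics"])
ims=[cv2.imread(f"pics/w{i}.png") for i in(1,2,3)]
cv2.imwrite("pics/w123.png",np.vstack([np.hstack([cv2.resize(i,(400,300)) for i in ims[:2]]),np.hstack([cv2.resize(ims[2],(400,300)),np.zeros((300,400,3),np.uint8)])]))
E
```

```text
5.0583 [0.67098302 0.12964812 0.20193614] [2.21957306 2.22084843 0.00397378] [[-0.    -0.961 -0.275  0.071]
 [ 1.    -0.     0.    -0.001]
 [-0.    -0.275  0.961 -0.146]
 [ 0.     0.     0.     1.   ]] [[325.1922621    0.         283.80121742]
 [  0.         325.1922621  203.44150646]
 [  0.           0.           1.        ]]
```

View pics/w123.png

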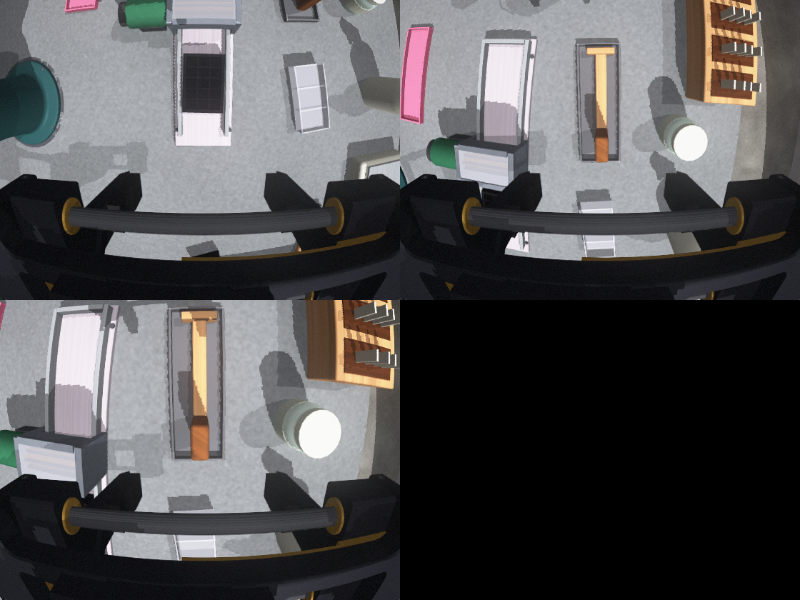

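The mosaic shows three wrist views. In w1 (top left) the insert is at (204,82), before the hood at (204,12). In w2 (top right) the whole stick is in the tray, head at (601,50) and grip at (601,145). In w3 (bottom left) the grip is at (200,438) and the head at (199,315). I'll measure from these next.

```bash
python3 - <<'E'
from h import *
for n in("w1","w2","w3"):
    c=dict(np.load(n+".npz"));P=wcloud(c);im=c["image"];hsv=cv2.cvtColor(im,cv2.COLOR_BGR2HSV);X,Y,Z=np.moveaxis(np.nan_to_num(P,nan=9),-1,0)
    box=lambda a,b,lo,hi:(X>a)&(X<b)&(Y>lo)&(Y<hi)
    print("==",n,"table",np.median(Z[box(.56,.6,0,.2)&(abs(Z)<.02)]))
    if n=="w1":
        ins=box(.36,.52,-.13,.07)&(hsv[...,2]<60)&(Z<.06); k=cv2.connectedComponentsWithStats(ins.astype(np.uint8)); ins=k[1]==1+np.argmax(k[2][1:,4])
        top=ins&(Z>.04);print("insert",ins.sum(),rect(P[ins]),"top",rect(P[top]),np.median(Z[top]), "all on z=.047",rect(wray(c,np.argwhere(ins)[:,::-1],.047)))
        bd=box(.36,.52,-.2,-.0)&(Z>.006)&(Z<.02)&(hsv[...,2]>90);print("bed",rect(P[bd]),np.median(Z[bd]))
        gd=box(.36,.52,-.2,.06)&(Z>.027)&(Z<.037)&~ins;L=gd&(X<.44+.126*(Y+.05));
        for g in(L,gd&~L): print("guide",g.sum(),np.polyfit(Y[g],X[g],1),np.median(Z[g]))
        ho=box(.3,.56,.03,.2)&(Z>.09)&(Z<.11);print("hood",rect(P[ho]))
    else:
        m=(hsv[...,0]<22)&(hsv[...,1]>90)&box(.6,.74,.05,.34)&(Z<.12)
        g=m&(Z>.08);print("grip top",g.sum(),rect(P[g]),np.median(Z[g]))
        b=m&(Z>.012)&(Z<.024)&(Y>.17)&(Y<.27);print("bar",rect(P[b]),np.median(Z[b]),np.polyfit(Y[b]-.13,X[b],1))
        h=m&(Z>.024)&(Z<.04)&(Y>.26);print("head",rect(P[h]),np.median(Z[h]))
        t=box(.58,.74,.04,.34)&(Z>.012)&(Z<.02)&~m&(hsv[...,1]<60);print("tray",rect(P[t]))
        ho=box(.3,.56,.03,.2)&(Z>.09)&(Z<.11);print("hood",rect(P[ho]))
# grip-top triangulation from w2/w3: shortest point between the two blob rays, plus height of the head
A=[]
for n in("w2","w3"):
    c=dict(np.load(n+".npz"));P=wcloud(c);hsv=cv2.cvtColor(c["image"],cv2.COLOR_BGR2HSV)
    m=(hsv[...,0]<22)&(hsv[...,1]>90)&(abs(P[...,0]-.67)<.07)&(P[...,1]<.34)
    g=np.argwhere(m&(P[...,2]>.08))[:,::-1].mean(0);h=np.argwhere(m&(P[...,2]>.024)&(P[...,2]<.04)&(P[...,1]>.26))[:,::-1].mean(0);A.append((c["T"][:3,3],wdirs(c,g)[0],wdirs(c,h)[0]))
for i,l in((1,"grip"),(2,"head")):
    M=sum(np.eye(3)-np.outer(a[i],a[i]) for a in A);b=sum((np.eye(3)-np.outer(a[i],a[i]))@a[0] for a in A);print("tri",l,np.linalg.solve(M,b))
E
```

```text
== w1 table 0.0005356436087364524
insert 4176 (array([438.1, -32.8]), array([103.9,  74.9]), 81.2) top (array([438.1, -32.8]), array([103.9,  74.9]), 81.2) 0.0458845667023165 all on z=.047 (array([438.2, -32.7]), array([103.8,  74.8]), 81.26)
bed (array([432.2, -77.8]), array([172.3, 116.6]), 81.95) 0.01224676802035235
guide 847 [0.13342403 0.39640835] 0.03225676702084029
guide 913 [0.13678439 0.48888325] 0.03222344664074611
hood (array([417.2,  90.7]), array([ 49.6, 197.7]), 80.39)
== w2 table 0.00018912913048818591
grip top 654 (array([666.8, 130. ]), array([42.3, 21.2]), 89.97) 0.08899577349844173
bar (array([665.4, 219.8]), array([99.6, 18.5]), 89.97) 0.01873139470368279 [4.56813879e-05 6.62897138e-01]
head (array([665.1, 294.1]), array([47.1, 12.3]), 0.81) 0.028413555178797012
tray (array([661.9, 196.3]), array([ 80.3, 230.5]), 0.57)
hood (array([420. , 103.7]), array([ 77.9, 196.5]), 82.84)
== w3 table 0.00021585172139690356
grip top 1282 (array([666.6, 129. ]), array([21.5, 43.6]), 0.57) 0.08906042265468192
bar (array([665.8, 220.2]), array([19.6, 99.2]), 0.68) 0.018742805034604487 [0.00195529 0.66302498]
head (array([665.4, 294.2]), array([48.1, 12.3]), 0.47) 0.028196826782533657
tray (array([662.2, 196.4]), array([ 80.7, 230.5]), 0.66)
hood (array([433.8, 109.1]), array([ 72. , 174.2]), 78.76)
tri grip [0.60127528 0.45295694 0.75761645]
tri head [0.66540333 0.29462294 0.02425365]
```

The measurements agree with the task text:

| Thing | Measured |
|---|---|
| Stick grip | (0.6667, 0.1295), top at z 0.089 |
| Stick yaw | about +0.009 rad |
| Tray centre | (0.662, 0.196) |
| Hood centre | about (0.457, 0.098) |
| Feed direction | about (0.131, 0.991) |
| Bed top | 0.012 |
| Insert | (0.438, -0.033) |

Next I'll grasp the stick.

```bash
python3 - <<'E'
from h import *
from cell import manip
r=rv(.009)
manip.move_linear([.6665,.1295,.10],rate=.2,rot=r)
manip.move_linear([.6665,.1295,.038],rate=.08)
s=manip.state();print(s["tool_pos"],s["contact_force"])
manip.set_gripper(.0,50)
s=manip.state();print(s["clock"],s["tool_pos"],s["contact_force"],s["gripper_width"],s["grasp_force"])
manip.move_linear([.6665,.1295,.185],rate=.15);manip.dwell(.1)
s=manip.state();print(s["clock"],s["tool_pos"],s["contact_force"],s["moment"],s["gripper_width"],s["grasp_force"])
c=wcap("w4")
P=wcloud(c);hsv=cv2.cvtColor(c["image"],cv2.COLOR_BGR2HSV);m=(hsv[...,0]<22)&(hsv[...,1]>90)&(abs(P[...,0]-.667)<.05)&(P[...,1]>.1)&(P[...,1]<.33)&(P[...,2]>.1)
print(rect(P[m]))
q=P[m]; 
for lo in np.arange(.16,.32,.02):
    k=(q[:,1]>lo)&(q[:,1]<lo+.02);print(round(lo,2),k.sum(),np.nanmedian(q[k],0) if k.any() else '')
E
```

```text
[0.66698069 0.1295594  0.03836502] [ 0.59735391  0.89635546 -0.22714251]
7.6417 [0.6666633  0.12950974 0.0380648 ] [-3.72367184e-04  1.79414892e-01 -6.46351518e-01] 0.02227078840482122 49.9756386782974
8.875 [0.66548134 0.12932646 0.18312836] [-0.70830079 -0.37931996 -1.68662595] [-0.1025021  -0.12423755 -0.02676435] 0.021728090134609003 49.97546981088817
(array([654.6, 182. ]), array([ 79.6, 150.7]), 16.07)
0.16 1420 [0.66390116 0.17013976 0.16425435]
0.18 1487 [0.66375225 0.18994337 0.16417213]
0.2 1483 [0.66395887 0.21008967 0.16411076]
0.22 1475 [0.66385931 0.2298404  0.16400275]
0.24 1183 [0.66218379 0.24829152 0.16396585]
0.26 12 [0.66080251 0.26014918 0.16315375]
0.28 0 
0.3 0
```

View pics/w4.png

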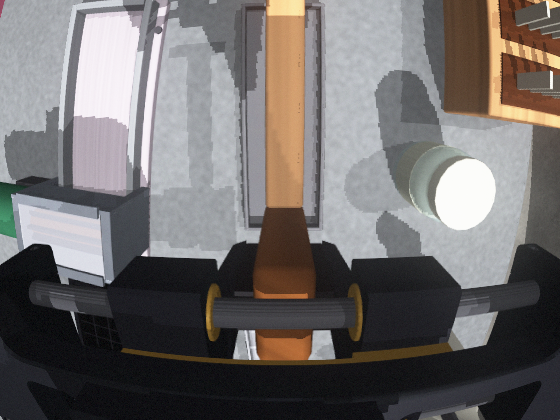

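The stick is held level: the bar runs up the image at (285,100) with the tray below it. The bar top stays within 0.3 mm over 80 mm, and TCP minus sole is 34 mm. Next I'll carry it behind the insert.

```bash
cat >> h.py <<'E'
YB=-.131; D=np.array([-np.sin(YB),np.cos(YB)]); HC=np.array([.4565,.098])
def gp(s,z,lat=0): return [*(HC+D*(s-.172)+lat*np.array([D[1],-D[0]])),z]   # TCP for stick head at brusher y = s
E
python3 - <<'E'
from h import *
from cell import manip
manip.move_linear(gp(-.214,.185),rate=.25,rot=rv(YB))
manip.move_linear(gp(-.214,.085),rate=.15);manip.dwell(.2)
c=wcap("w5");s=manip.state();print(s["clock"],s["tool_pos"],gp(-.214,.085))
P=wcloud(c);hsv=cv2.cvtColor(c["image"],cv2.COLOR_BGR2HSV)
L=lambda P:np.c_[(P[:,:2]-HC)@D,(P[:,:2]-HC)@np.array([D[1],-D[0]]),P[:,2]]
Q=L(P.reshape(-1,3)).reshape(P.shape);X,S,Z=Q[...,1],Q[...,0],Q[...,2]
w=(hsv[...,0]<22)&(hsv[...,1]>90)&(abs(X)<.05)&(S>-.37)&(S<-.18)&(Z>.04)&(Z<.1)
for lo in np.arange(-.36,-.19,.02):
    k=w&(S>lo)&(S<lo+.02); print(round(lo,2),k.sum(),np.median(Q[k],0).round(4) if k.any() else '')
i=(hsv[...,2]<60)&(abs(X)<.06)&(S>-.22)&(S<-.04)&(Z>.038)&(Z<.055)
print("insert top S,X pct",i.sum(),np.percentile(S[i],[1,99]),np.percentile(X[i],[1,99]))
for lo in(-.2,-.15,-.1):
    g=(S>lo)&(S<lo+.04)&(abs(X)<.07)&(abs(Z-.032)<.003)&(hsv[...,2]>80)
    print("guides at",lo,[np.percentile(X[g&b],[2,98]).round(4) for b in(X<0,X>0) if (g&b).sum()>5])
E
```

```text
12.1 [ 0.40678445 -0.28523662  0.08612041] [np.float64(0.4060785031410018), np.float64(-0.28469266083176725), 0.085]
-0.36 1398 [-3.499e-01 -1.000e-04  6.750e-02]
-0.34 1475 [-3.298e-01 -1.000e-04  6.730e-02]
-0.32 1481 [-3.099e-01 -1.000e-04  6.730e-02]
-0.3 1469 [-0.2902  0.0004  0.0672]
-0.28 805 [-2.745e-01 -1.000e-04  6.710e-02]
-0.26 26 [-0.2574 -0.0087  0.0662]
-0.24 0 
-0.22 0 
-0.2 0 Traceback (most recent call last):
  File "<stdin>", line 13, in <module>
    return _quantile_unchecked(
        a, q, axis, out, overwrite_input, method, keepdims, weights)
    return _ureduce(a,
                    func=_quantile_ureduce_func,
    ...<5 lines>...
                    overwrite_input=overwrite_input,
                    method=method)
    r = func(a, **kwargs)
    result = _quantile(arr,
                       quantiles=q,
    ...<2 lines>...
                       out=out,
                       weights=wgt)
    slices_having_nans = np.isnan(arr[-1, ...])
                                  ~~~^^^^^^^^^
IndexError: index -1 is out of bounds for axis 0 with size 0
```

View pics/w5.png

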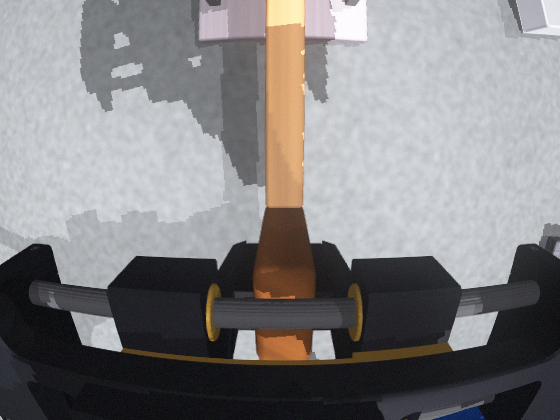

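Wrist view: the stick's bar (285,100) is centred over the bed end, between the guide ends at about (210,3) and (352,3). I'll descend and start the push, checking forces.

```bash
python3 - <<'E'
from h import *
from cell import manip,cams
manip.move_linear(gp(-.214,.049),rate=.08);s=manip.state();f0=s["contact_force"];print(s["clock"],s["tool_pos"],f0)
a=cams.capture("scene")["image"]
for h in(-.19,-.15):
    manip.move_linear(gp(h,.049),rate=.06);s=manip.state();print(h,s["tool_pos"].round(4),(s["contact_force"]-f0).round(2))
c=cams.capture("scene");np.savez("scene1.npz",**c)
cr=lambda i:cv2.resize(i[150:290,210:350],(400,400),interpolation=cv2.INTER_CUBIC)
cv2.imwrite("pics/s1.png",np.hstack([cr(a),cr(c["image"])]))
print(manip.state()["clock"])
E
```

```text
12.7 [ 0.40586965 -0.28454082  0.04858287] [ 0.01822295 -0.06952981 -1.07906036]
-0.19 [ 0.4094 -0.2605  0.0491] [-0.   -0.77 -0.42]
-0.15 [ 0.4144 -0.2209  0.0489] [ 0.75 -0.28  0.03]
14.1667
```

View pics/s1.png

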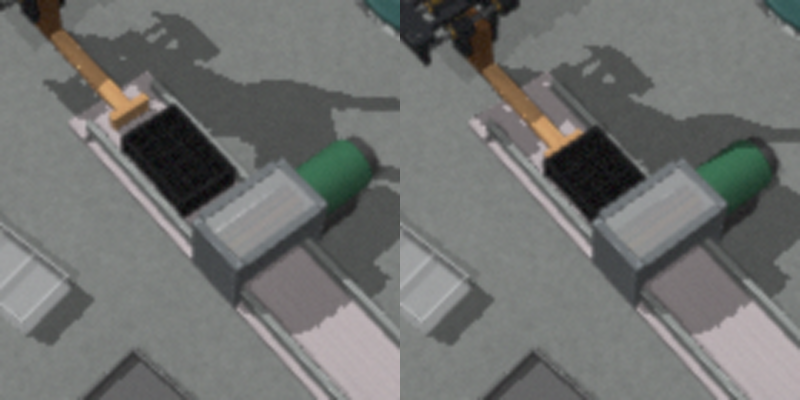

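Left panel: the head (128,108) is behind the insert. Right panel: after the first push, the head is against the insert at (565,142) and the insert is entering the hood. I'll push on.

```bash
python3 - <<'E'
from h import *
from cell import manip,cams
f0=manip.state()["contact_force"]
for h in(-.10,-.05,0,.03,.055):
    manip.move_linear(gp(h,.049),rate=.07);s=manip.state();df=s["contact_force"]-f0;print(h,s["tool_pos"].round(4),df.round(2))
    if np.linalg.norm(df)>12: print("STOP");break
manip.dwell(.2)
c=cams.capture("scene");t=cams.capture("top")
for n,c in(("scene2",c),("top2",c:=t) if 0 else ("top2",t)): pass
L=lambda P:np.stack([(P[...,:2]-HC)@D,(P[...,:2]-HC)@np.array([D[1],-D[0]]),P[...,2]],-1)
for n,c in(("scene",cams.capture("scene")),("top",t)):
    Q=L(cloud(c));hsv=cv2.cvtColor(c["image"],cv2.COLOR_BGR2HSV)
    i=(hsv[...,2]<60)&(abs(Q[...,1])<.045)&(Q[...,0]>.02)&(Q[...,0]<.23)&(Q[...,2]>.02)&(Q[...,2]<.055)
    print(n,i.sum(),np.percentile(Q[i],[1,99],axis=0).round(4) if i.any() else '')
    if n=="scene": a=c["image"]
cr=lambda i,x,y:cv2.resize(i[y:y+140,x:x+140],(400,400),interpolation=cv2.INTER_CUBIC)
cv2.imwrite("pics/s2.png",np.hstack([cr(a,240,170),cr(t["image"],165,145)]))
print(manip.state()["clock"])
E
```

```text
-0.1 [ 0.421  -0.1714  0.049 ] [-1.14 -0.17 -0.69]
-0.05 [ 0.4274 -0.1218  0.0489] [-0.38 -0.5  -0.75]
0 [ 0.434  -0.0723  0.049 ] [-1.05  0.19 -1.33]
0.03 [ 0.4379 -0.0423  0.049 ] [-0.79  0.08 -0.09]
0.055 [ 0.4412 -0.0175  0.049 ] [-1.02 -0.55 -0.56]
scene 797 [[ 0.057  -0.0371  0.0206]
 [ 0.1656  0.0385  0.05  ]]
top 396 [[ 0.0549 -0.0398  0.0203]
 [ 0.1617  0.0329  0.0532]]
18.2
```

View pics/s2.png

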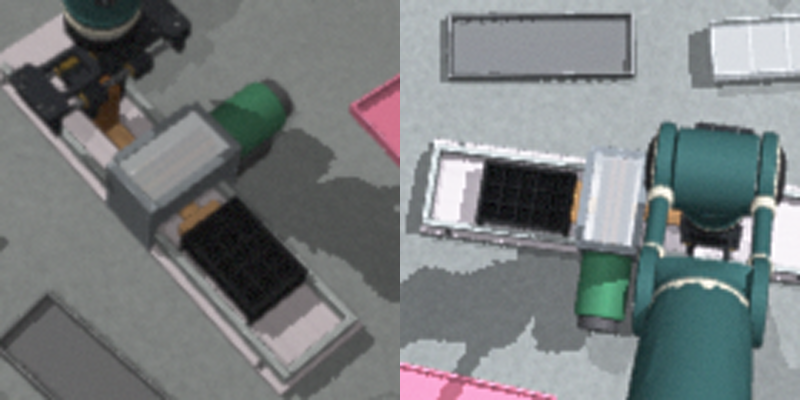

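Both panels show the insert (245,255 / 527,195) wholly out of the hood on the bed, its trailing end at about +55 mm and clear of the stop. Now I'll retract and return the stick to just above the tray.

```bash
python3 - <<'E'
from h import *
from cell import manip
manip.move_linear(gp(-.216,.050),rate=.15)
manip.move_linear(gp(-.216,.185),rate=.2)
manip.move_linear([.6655,.1275,.185],rate=.25,rot=rv(.009))
manip.move_linear([.6655,.1275,.085],rate=.15);manip.dwell(.3)
c=wcap("w6");s=manip.state();print(s["clock"],s["tool_pos"],s["gripper_width"])
P=wcloud(c);hsv=cv2.cvtColor(c["image"],cv2.COLOR_BGR2HSV);X,Y,Z=np.moveaxis(np.nan_to_num(P,nan=9),-1,0)
w=(hsv[...,0]<22)&(hsv[...,1]>90)&(abs(X-.667)<.03)&(Y>.15)&(Y<.33)&(Z>.04)&(Z<.1)
for lo in np.arange(.16,.26,.02):
    k=w&(Y>lo)&(Y<lo+.02);print(round(lo,2),k.sum(),np.median(P[k],0).round(4) if k.any() else '')
t=(Z>.011)&(Z<.021)&(abs(X-.665)<.06)&(Y>.07)&(Y<.33)&(hsv[...,1]<60)
for b in(X<.665,X>.665): print("wall",(t&b).sum(),np.percentile(X[t&b],[2,50,98]),np.percentile(Y[t&b],[1,99]))
E
```

```text
24.2583 [0.66600701 0.12759168 0.08589914] 0.021266584625128388
0.16 1422 [0.6647 0.1702 0.0674]
0.18 1485 [0.6649 0.1902 0.0673]
0.2 1507 [0.6644 0.21   0.0672]
0.22 1464 [0.6646 0.2299 0.0671]
0.24 756 [0.665  0.2454 0.0671]
wall 1719 [0.62190723 0.62480816 0.62732237] [0.10308991 0.27648837]
wall 1661 [0.69742559 0.69971644 0.70250194] [0.10793143 0.27673279]
```

View pics/w6.png

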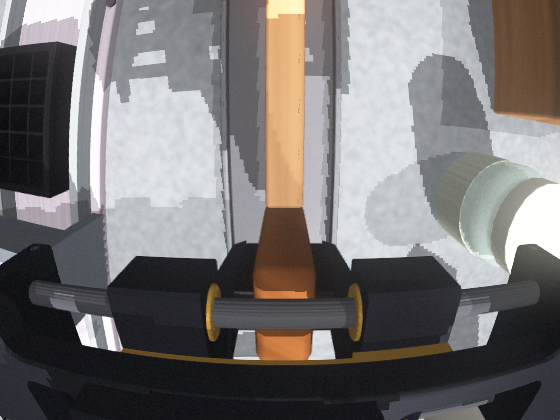

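The stick hangs level between the tray walls: bar at (285,130), walls at about (228,130) and (335,130). The tray centre x is 0.6622, so I'll shift 2 mm and lay it down.

```bash
python3 - <<'E'
from h import *
from cell import manip,cams
p=[.6635,.1225]
manip.move_linear([*p,.05],rate=.1);f0=manip.state()["contact_force"]
z=.041
while True:
    manip.move_linear([*p,z],rate=.03);s=manip.state();df=s["contact_force"]-f0;print(z,s["tool_pos"].round(4),df.round(2))
    if df[2]>2.5 or z<.0375: break
    z-=.001
manip.set_gripper(.05);manip.dwell(.2);manip.set_gripper(.085)
manip.move_linear([*p,.2],rate=.15)
manip.move_linear([.67,.0,.3],rate=.25);manip.dwell(.3)
for n in("scene","top"):
    c=cams.capture(n);P=cloud(c);hsv=cv2.cvtColor(c["image"],cv2.COLOR_BGR2HSV)
    m=(hsv[...,0]<22)&(hsv[...,1]>90)&(P[...,0]>.6)&(P[...,0]<.74)&(P[...,1]>.08)&(P[...,1]<.33)&(P[...,2]<.12)
    if m.sum()>10: print(n,m.sum(),rect(P[m]),"top z",np.percentile(P[m][:,2],99))
    if n=="scene": a=c["image"]
c=wcap("w7");cv2.imwrite("pics/fin.png",np.hstack([cv2.resize(a[130:370,190:430],(400,400)),cv2.resize(c["image"],(400,400))]))
s=manip.state();print(s["clock"],s["contact_force"],s["gripper_width"])
E
```

```text
0.041 [0.6634 0.1225 0.0409] [-0.3 -1.8 -0.1]
0.04 [0.6636 0.1225 0.0401] [-0.12 -1.68 -1.49]
0.039 [0.6635 0.1225 0.039 ] [ 1.04 -0.8  -0.62]
0.038 [0.6636 0.1225 0.038 ] [-0.13  0.53 -0.48]
0.037 [0.6637 0.1225 0.038 ] [-2.78 -1.72  6.39]
scene 722 (array([662. , 197.7]), array([192. ,  50.1]), 87.0) top z 0.0913198700289478
top 291 (array([655.9, 201.6]), array([185.6,  48.5]), 86.6) top z 0.09807179757419782
30.125 [-0.24991552 -0.0975619  -0.03827839] 0.08492875001017022
```

View pics/fin.png

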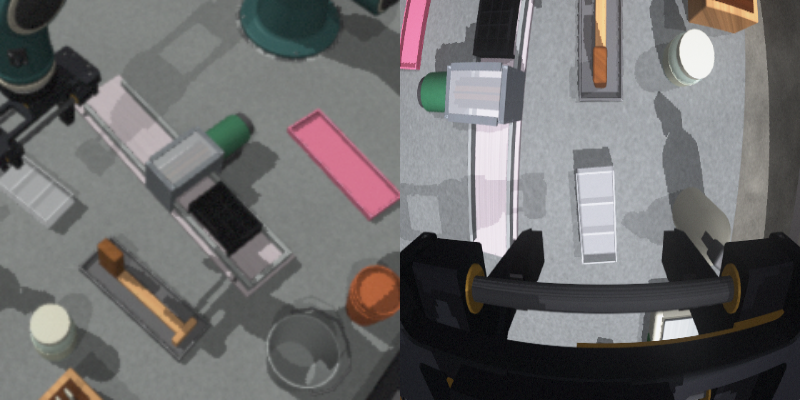

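The final view shows the stick lying flat in the grey tray (145,290), the insert out beyond the hood on the bed (225,215), and everything else undisturbed.

```bash
python3 -c "
from cell import order
print(order.close_job())"
```

```text
the job is handed in; nothing more can be done
None
```

The insert is on the bed about 20 mm clear of the hood exit, the push stick lies flat in its grey tray with the gripper off it, and the job was handed in at about 30 s on the robot's clock; no verdict came back.

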